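# Find the case with the loose ball

### The job

Three sealed grinding-ball cases stand in a carrier rack. Fold the rack's carry bail down, away from you, until it seats in its end detent; then, from your left to your right, lift each case well clear of the rack and shake or rock it briskly from end to end, putting it back upright in its own place before taking the next. Finish while holding the one that rattles, upright and still, a good hand's width above the centre of the round hand-over mat, with the other two standing in their places; do not put it down or let go, and leave the bottle, clear box and beaker alone.

Things in the scene. Friction and masses are not known exactly. Their poses are not given: they have to be found in the camera images.
- case_left_grip (a point): Centre of the upright grip rib on the lid of the sealed left case (left: +y), 79 mm above its underside. Rib 40 (own x) x 12 (own y) x 46 mm high; case grey, white lid, 52 (x) x 100 (y, along the row) x 56 mm high, 102 mm with rib; z up. All look alike and weigh 0.43 to 0.54 kg; weight tells nothing.
- bay_left (a point): Where the left case's rib centre is when it stands in the middle of its own place in the rack, 85 mm above the bench. Axes of the rack: x across the row, away from the robot; y along the row, to the left; z up. Places are 130 mm apart, rack floor 6 mm above the bench; between places stand 4 mm dividers, 60 mm long in x, tops 22 mm above the bench.
- case_middle_grip (a point): Centre of the upright grip rib on the lid of the sealed middle case (left: +y), 79 mm above its underside. Rib 40 (own x) x 12 (own y) x 46 mm high; case grey, white lid, 52 (x) x 100 (y, along the row) x 56 mm high, 102 mm with rib; z up. In one case, not always the same, a 260 g ball, 40 mm across, can run 52 mm along own y; in the others the same weight is packed tight.
- bay_middle (a point): Where the middle case's rib centre is when it stands in the middle of its own place in the rack, 85 mm above the bench. Axes of the rack: x across the row, away from the robot; y along the row, to the left; z up. Places are 130 mm apart, rack floor 6 mm above the bench; between places stand 4 mm dividers, 60 mm long in x, tops 22 mm above the bench.
- case_right_grip (a point): Centre of the upright grip rib on the lid of the sealed right case (left: +y), 79 mm above its underside. Rib 40 (own x) x 12 (own y) x 46 mm high; case grey, white lid, 52 (x) x 100 (y, along the row) x 56 mm high, 102 mm with rib; z up. When the ball runs to the other end, the moment about own x at the wrist shifts by up to 0.13 N m; it stays there while level.
- bay_right (a point): Where the right case's rib centre is when it stands in the middle of its own place in the rack, 85 mm above the bench. Axes of the rack: x across the row, away from the robot; y along the row, to the left; z up. Places are 130 mm apart, rack floor 6 mm above the bench; between places stand 4 mm dividers, 60 mm long in x, tops 22 mm above the bench.
- bail_hinge (a point): Middle of the hinge axis of the rack's carry bail, 30 mm above the bench. The axis runs along own y (along the row); own x points across the rack, away from the robot. The rack is fixed: aluminium base 100 (x) x 440 mm (y), with 48 mm high hinge blocks 206 mm to either side of the middle.
- bail_grip (a point): Middle of the bail's black round hand grip, 14 mm in diameter, 110 mm long along the row, 115 mm from the hinge axis. It is part of a 10 mm crossbar that spans the row above the cases (rib tops 108 mm above the bench), on flat side arms 196 mm to either side of the middle.
- bail (a joint): Angle of the carry bail: 0 upright over the cases, growing as it swings down on the side away from the robot (rack +x), to its stop at 1.45 rad. It stays where left up to about 0.4; then a spring strut resists it, up to about 3 N at the grip, as far as a dead point near 1.15; past that the strut snaps it into its end detent at 1.45.
- mat_top (a point): Centre of the top of the round hand-over mat, dark rubber with a cork middle, 100 mm diameter, 3 mm thick, fixed flat on the bench beyond the rack.
- reagent: Bystander: amber reagent bottle, 64 mm diameter, 130 mm high, standing; origin at the centre of its underside.
- tipbox: Bystander: clear plastic box, 120 x 85 x 60 mm high; origin at the centre of its underside.
- beaker: Bystander: glass beaker, 70 mm rim diameter, 85 mm high; origin at the centre of its underside.
Not all that is in view belongs to the job. Leave any blue or yellow look-alike of the part that bears case_left_grip alone. What is shaped like the part that bears case_middle_grip but pink is not meant.

How it is judged (in metres and radians):
On the way, in this order (a step that is already met when the one before it is completed fails the run):
1. the carry bail is swung down and seated in its end detent (over 1.38 rad) (value of joint bail above 1.38 rad), for 0.2 s.
2. the left case is gripped, lifted clear (30 mm over its place) and shaken (over 12 mm off its place at 0.08 m/s, or tilted over 0.15 rad at 0.3 rad/s) (height (world z) of case_left_grip above 0.115 m and contact force between case_left and the fingers above 1 N and ((horizontal distance between case_left_grip and bay_left above 0.012 m and linear speed of case_left above 0.08 m/s) or (angle between case_left_grip's own z axis and vertical above 0.15 rad and angular speed of case_left above 0.3 rad/s))), for 0.04 s.
3. the middle case is gripped, lifted clear (30 mm over its place) and shaken (over 12 mm off its place at 0.08 m/s, or tilted over 0.15 rad at 0.3 rad/s) (height (world z) of case_middle_grip above 0.115 m and contact force between case_middle and the fingers above 1 N and ((horizontal distance between case_middle_grip and bay_middle above 0.012 m and linear speed of case_middle above 0.08 m/s) or (angle between case_middle_grip's own z axis and vertical above 0.15 rad and angular speed of case_middle above 0.3 rad/s)) and horizontal distance between case_left_grip and bay_left below 0.025 m and angle between case_left_grip's own z axis and vertical below 0.12 rad and height (world z) of case_left_grip below 0.095 m), for 0.04 s.
4. the right case is gripped, lifted clear (30 mm over its place) and shaken (over 12 mm off its place at 0.08 m/s, or tilted over 0.15 rad at 0.3 rad/s) (height (world z) of case_right_grip above 0.115 m and contact force between case_right and the fingers above 1 N and ((horizontal distance between case_right_grip and bay_right above 0.012 m and linear speed of case_right above 0.08 m/s) or (angle between case_right_grip's own z axis and vertical above 0.15 rad and angular speed of case_right above 0.3 rad/s)) and horizontal distance between case_middle_grip and bay_middle below 0.025 m and angle between case_middle_grip's own z axis and vertical below 0.12 rad and height (world z) of case_middle_grip below 0.095 m), for 0.04 s.
At the end, for the whole second after the job is handed in: Bail over 1.38 rad; the case with the loose ball gripped, still (under 0.05 m/s), upright within 0.3 rad, its rib centre 160 to 360 mm above the bench and within 50 mm sideways of the mat centre; the other two untouched, upright, within 25 mm of their places (value of joint bail above 1.38 rad and ((distance between fill_a_c0 and case_left_grip below 0.1 m and height (world z) of case_left_grip between 0.16 and 0.36 m and horizontal distance between case_left_grip and mat_top below 0.05 m and angle between case_left_grip's own z axis and vertical below 0.3 rad and contact force between case_left and the fingers above 1 N and linear speed of case_left below 0.05 m/s and horizontal distance between case_middle_grip and bay_middle below 0.025 m and angle between each of case_middle_grip, case_right_grip's own z axis and vertical below 0.12 rad and height (world z) of each of case_middle_grip, case_right_grip below 0.095 m and contact force between each of case_middle, case_right and the fingers below 0.5 N and horizontal distance between case_right_grip and bay_right below 0.025 m) or (distance between fill_a_c0 and case_middle_grip below 0.1 m and height (world z) of case_middle_grip between 0.16 and 0.36 m and horizontal distance between case_middle_grip and mat_top below 0.05 m and angle between case_middle_grip's own z axis and vertical below 0.3 rad and contact force between case_middle and the fingers above 1 N and linear speed of case_middle below 0.05 m/s and horizontal distance between case_left_grip and bay_left below 0.025 m and angle between each of case_left_grip, case_right_grip's own z axis and vertical below 0.12 rad and height (world z) of each of case_left_grip, case_right_grip below 0.095 m and contact force between each of case_left, case_right and the fingers below 0.5 N and horizontal distance between case_right_grip and bay_right below 0.025 m) or (distance between fill_a_c0 and case_right_grip below 0.1 m and height (world z) of case_right_grip between 0.16 and 0.36 m and horizontal distance between case_right_grip and mat_top below 0.05 m and angle between case_right_grip's own z axis and vertical below 0.3 rad and contact force between case_right and the fingers above 1 N and linear speed of case_right below 0.05 m/s and horizontal distance between case_left_grip and bay_left below 0.025 m and angle between each of case_left_grip, case_middle_grip's own z axis and vertical below 0.12 rad and height (world z) of each of case_left_grip, case_middle_grip below 0.095 m and contact force between each of case_left, case_middle and the fingers below 0.5 N and horizontal distance between case_middle_grip and bay_middle below 0.025 m))); the arm keeps its last pose, push and grip.
It fails at once if the bottle is disturbed (moved over 25 mm or tipped) (distance of reagent from where it was at the start of the episode above 0.025 m or angle between reagent's own z axis and vertical above 0.3 rad).
It fails at once if the clear box is disturbed (moved over 25 mm or tipped) (distance of tipbox from where it was at the start of the episode above 0.025 m or angle between tipbox's own z axis and vertical above 0.3 rad).
It fails at once if the beaker is disturbed (moved over 25 mm or tipped) (distance of beaker from where it was at the start of the episode above 0.025 m or angle between beaker's own z axis and vertical above 0.3 rad).
It also fails if it takes over 72 s, if anything falls off the work surface, if the arm or the gripper's body presses on something with over 40 N, if the wrist force passes 120 N, or if a joint passes its speed limit or range.

### The arm

A 6-joint arm with a two-finger parallel gripper is mounted at the origin on the work surface. World frame = base frame: x ahead of the robot, y to its left, z up, the work surface at z = 0. Lengths are in m, angles in degrees, forces in N, time in s.
With the tool pointing down it reaches from about 0.4 to 0.825 m from the base axis. Payload 7 kg.
Tool frame: the origin (TCP) lies midway between the tips of the shut fingers; the grasp point (between the pads) lies 19 mm behind it; z points along the fingers, y is the line along which they close (so a half turn about z gives the same grasp; the last joint's range is limited). The gripper opens to 88 mm and grips with 3 to 60 N. Pads are 19 mm wide; open, the fingers measure 130 mm over their backs; the gripper's body (78 mm by 193 mm) begins 47 mm behind the grasp point.
Start: joints at [84.402, 20.546, 0.682, 0, -70.136, -16.507], TCP at [0.254, 0.625, 0.227] pointing down, gripper open.
Joint ranges: [-176.03, 176.03], [-82.01, 121.73], [-58.28, 71.71], [-173.87, 95.51], [-174.79, -0.11], [-173.66, 173.66]. Speed limits (degrees/s): [136.94, 136.94, 172.46, 180, 180, 180].

### API

Orientations are given as [roll, pitch, yaw] about the fixed x, y, z axes, in that order (R = Rz(yaw) Ry(pitch) Rx(roll)).
In Python, from plant import telemetry, viewer, workorder gives the robot as it stands. The module is installed in compiled form; this text tells all that it offers.
- The arm moves only by the tool carry_out, never from a script. Its argument "rows" is a list of rows, each a list of 6 numbers: the shift along the tool's x, y, z in m, then the turn, a rotation vector about the tool's x, y, z in rad. In form: [[tx, ty, tz, ax, ay, az], ...]. A call has 1 to 8 rows; each row is the pose to reach, as a shift and turn from the pose commanded when the call began, along the tool's axes at that moment; what a row does not reach only later rows make up. A row lasts 1/8 s, in which the tool goes at most 62.5 mm and 10.7 degrees, less where a joint would pass 70% of its speed; a pose out of reach is approached as far as the arm can. A call with a gripper value outside its range is refused whole. "grip" is the gripper's target within -1 to 1 (fully open at 1, half-way at 0, shut at -1), set as the call begins (left out, the last holds). The fingers move at their own pace and stop on an object; the grip force is fixed at half the most. Time passes only in rows, so rows that repeat a pose let the fingers close. It gives the time, the measured TCP pose, the force, the opening and the grip force at its end, in the units of the state.
- telemetry.get_obs(): the state, without advancing time (a new reading comes with each control period).
- viewer.snapshot(name): name is "scene" or "top" or "wrist"; returns the picture (480x640x3 uint8, red, green, blue); there is no depth.
- viewer.camera_info(name): a dict with "intrinsics" (3x3 intrinsics, pixels), "k1" (the pictures are not rectified: a ray, as slopes to the right and down, at radius r is drawn at 1 + k1 r^2 times it, then the intrinsics apply), "extrinsics" (4x4, takes a point from camera to world coordinates); the wrist camera has in their place "tool_from_camera" (4x4, takes a point from camera to tool coordinates, whose origin is the TCP and whose axes are the flange's). Camera axes: x right, y down, z forward; pixel columns grow to the right and rows downward; lengths in m; the calibration is good to about 2 mm. A picture is of the moment at which its call begins: read the wrist's pose just before it. camera_info takes no time and is no camera call.
- workorder.close_job(): hands the job in; it is judged then, once.
The state is a dict: "clock": time; "joint_pos": joint angles; "qvel": joint speeds; "tau": joint torques, N m; "tool_pos": TCP position; "orientation": TCP orientation; "force": force on the tool from outside, world axes, zero at the start; "moment": the same for the moment, N m; "opening": finger opening in m; "gripper_force": force on a finger pad.
Only numpy, scipy, OpenCV 4.12 (cv2) and the standard library are available. Lean on these libraries where they do the work, as an engineer would, in place of code of your own. Each camera call takes 0.05 s, during which the arm holds its last target. There are 200 camera calls.

## Working session

There is one attempt and no reset: what is moved stays moved. The work goes in short steps, Python scripts to look and compute and a tool call to move; the robot and the scene stay as the last step left them, time stands still between calls to the robot, and variables do not carry over. Pictures are saved under pics/ and viewed, at most 10 in all, crops included, and the job is handed in when it is done.

Besides the shell and the picture viewer there is one more tool, called after "Emit:" as name([rows], argument=value, ...), one row to a line, values as JSON. carry_out: Moves the arm, as the interface text tells. Its arguments: {"type":"object","properties":{"rows":{"type":"array"},"grip":{"type":"number"}},"required":["rows"]}

```bash
mkdir -p pics
python3 - <<'E'
from plant import telemetry, viewer
import cv2,json
o=telemetry.get_obs();print(o)
for n in("scene","top"):
    cv2.imwrite(f"pics/{n}0.png",viewer.snapshot(n)[:,:,::-1])
for n in("scene","top","wrist"):print(n,viewer.camera_info(n))
E
```

```text
{'clock': 0.0, 'joint_pos': array([ 8.44005496e+01,  2.05929080e+01,  6.31886886e-01, -1.83021872e-02,
       -7.01354150e+01, -1.65091786e+01]), 'qvel': array([ 0.14987251, -0.01183432,  0.07913311, -0.13980231, -0.0764297 ,
       -0.09414281]), 'tau': array([ 1.87458012e-03, -5.82719529e+01,  2.93049413e+01,  6.99699953e+00,
        7.22914396e-03, -1.47234255e-04]), 'tool_pos': array([0.25387149, 0.62490102, 0.22559745]), 'orientation': array([ 1.79902650e+02, -1.09109052e-02, -2.21148532e+01]), 'force': array([ 0.13579725, -0.2735201 ,  0.25665186]), 'moment': array([ 0.01660728,  0.02987145, -0.01981488]), 'gripper_force': 0.0, 'opening': 0.08785866699152234}
scene {'intrinsics': array([[596.0433163 ,   0.        , 315.10025395],
       [  0.        , 596.0433163 , 234.98411021],
       [  0.        ,   0.        ,   1.        ]]), 'k1': -0.026043575954186646, 'extrinsics': array([[-0.37140465,  0.52022617, -0.76904052,  1.41719834],
       [ 0.92827304,  0.19094752, -0.31913667,  0.38166215],
       [-0.01917686, -0.83240842, -0.55383072,  0.809862  ],
       [ 0.        ,  0.
[... 366 characters left out ...]
00862989],
       [ 0.00276874, -0.19950976, -0.97989193,  1.31338457],
       [ 0.        ,  0.        ,  0.        ,  1.        ]])}
wrist {'intrinsics': array([[373.44639192,   0.        , 321.84826064],
       [  0.        , 373.44639192, 244.7624507 ],
       [  0.        ,   0.        ,   1.        ]]), 'k1': -0.06050874454636308, 'tool_from_camera': array([[ 3.44493759e-04, -9.64579075e-01, -2.63793651e-01,
         6.96311313e-02],
       [ 9.99999799e-01,  4.72584715e-04, -4.22116439e-04,
         8.37774118e-04],
       [ 5.31829532e-04, -2.63793452e-01,  9.64579044e-01,
        -1.58084760e-01],
       [ 0.00000000e+00,  0.00000000e+00,  0.00000000e+00,
         1.00000000e+00]])}
```

View pics/scene0.png

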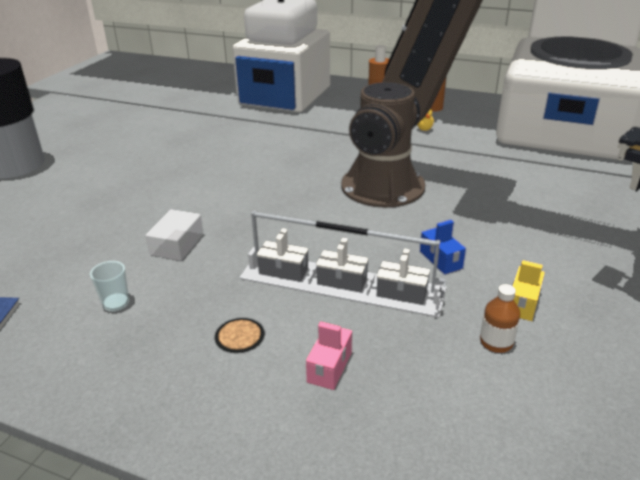

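View pics/top0.png

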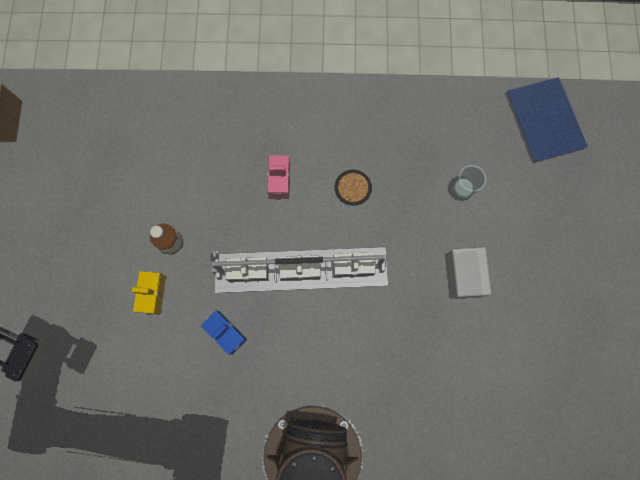

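The look-alikes for the cases, by top-view pixel, are blue (223,332), yellow (148,292) and pink (279,177). The real cases are the three grey ones with white lids in the rack at (246,268), (299,268) and (354,265). The mat is at (353,187), and the bail crossbar is above the row at (299,260).

```bash
cat > h.py <<'E'
import numpy as np, cv2
from plant import telemetry, viewer
from scipy.spatial.transform import Rotation as R
def ray(n,px,obs=None):
    c=viewer.camera_info(n);K=c["intrinsics"]
    d=np.array([(px[0]-K[0,2])/K[0,0],(px[1]-K[1,2])/K[1,1]]);s=d.copy()
    for _ in range(20): s=d/(1+c["k1"]*(s@s))
    T=ext(n,c,obs)
    return T[:3,3],T[:3,:3]@np.r_[s,1]
def ext(n,c,obs=None):
    if n!="wrist": return c["extrinsics"]
    T=np.eye(4);T[:3,:3]=R.from_euler("xyz",obs["orientation"],degrees=True).as_matrix();T[:3,3]=obs["tool_pos"]
    return T@c["tool_from_camera"]
def at(n,px,z,obs=None):
    o,d=ray(n,px,obs);return o+d*(z-o[2])/d[2]
def proj(n,p,obs=None):
    c=viewer.camera_info(n);q=np.linalg.inv(ext(n,c,obs))@np.r_[p,1];s=q[:2]/q[2];s=s*(1+c["k1"]*(s@s))
    return (c["intrinsics"]@np.r_[s,1])[:2]
E
python3 - <<'E'
import cv2
a=cv2.imread("pics/top0.png")[160:310,195:405];b=cv2.imread("pics/scene0.png")[205:355,210:460]
a=cv2.resize(a,None,fx=3.8,fy=3.8,interpolation=2);b=cv2.resize(b,None,fx=3.2,fy=3.2,interpolation=2)
cv2.imwrite("pics/a1.png",a);cv2.imwrite("pics/b1.png",b)
E
```

```text
(no output)
```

View pics/a1.png

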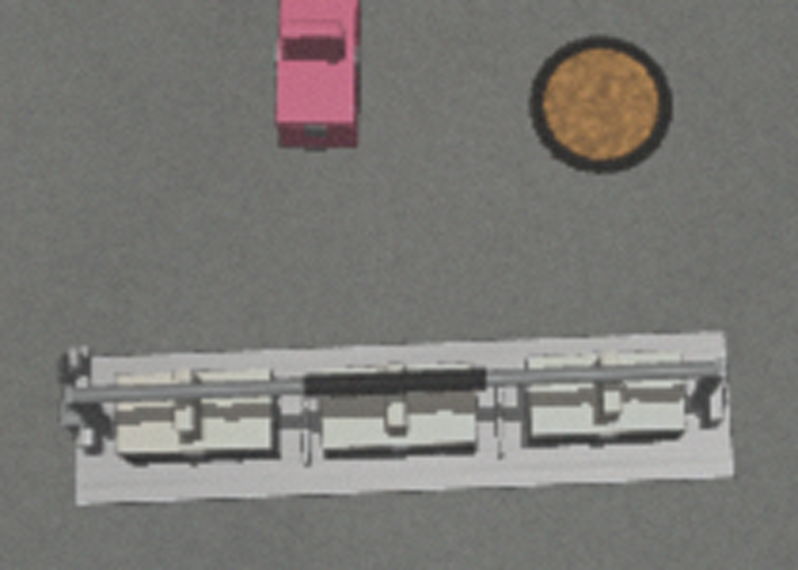

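View pics/b1.png

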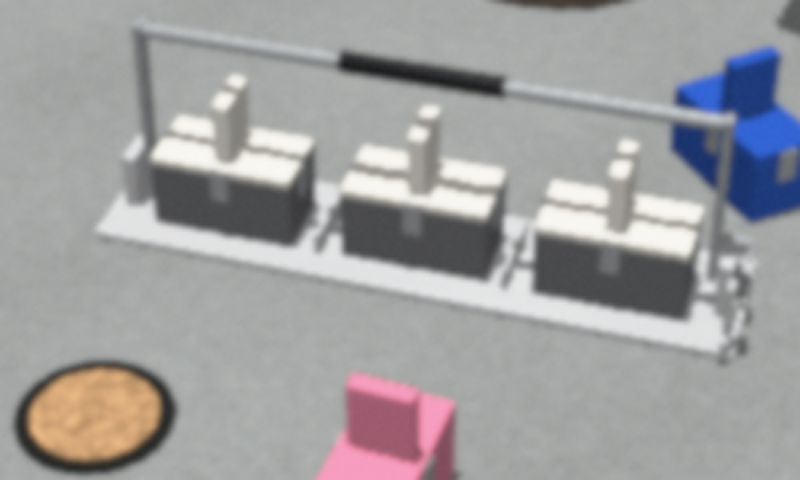

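The crops confirm three grey/white cases. Rib tops are near crop (187,415), (397,410) and (606,398), the bail grip spans crop (305,384)-(487,379), and the mat is at crop (601,104).

Run:
```python
from h import *
np.set_printoptions(precision=4,suppress=True)
ta=lambda u,v:(195+(u+.5)/3.8-.5,160+(v+.5)/3.8-.5)
sb=lambda u,v:(210+(u+.5)/3.2-.5,205+(v+.5)/3.2-.5)
C=[at("top",ta(*p),.006) for p in[(92,357),(723,333),(733,474),(77,505)]]
for c in C:print("corner",c)
c=np.mean(C,0);d=(C[0]-C[1])+(C[3]-C[2]);print("centre",c,"yaw",np.degrees(np.arctan2(d[1],d[0]))-90,[np.linalg.norm(C[i]-C[i-1]) for i in range(4)])
print("mat",at("top",ta(601,104),.003),at("scene",sb(96,416),.003))
def tri(p,q):
    o1,d1=ray("top",p);o2,d2=ray("scene",q)
    A=np.c_[d1,-d2];s=np.linalg.lstsq(A,o2-o1,rcond=None)[0];a,b=o1+d1*s[0],o2+d2*s[1];return (a+b)/2,np.linalg.norm(a-b)
print("grip",tri(ta(396,381),sb(422,74)))
print("gL",tri(ta(305,384),sb(504,86)),"gR",tri(ta(487,379),sb(340,62)))
# rib tops: top view visible near top/back edge
for n,p,q in[("L",(185,407),(625,153)),("M",(396,402),(425,119)),("R",(602,390),(231,88))]:
    print(n,tri(ta(*p),sb(*q)),at("scene",sb(*q),.108))
```

```text
corner [0.4873 0.2519 0.006 ]
corner [ 0.5128 -0.1759  0.006 ]
corner [ 0.4167 -0.1822  0.006 ]
corner [0.3868 0.2561 0.006 ]
centre [0.4509 0.0375 0.006 ] yaw 3.661399650016307 [np.float64(0.10059550371385664), np.float64(0.4286132410188172), np.float64(0.0962840714816264), np.float64(0.43931282357029017)]
mat [ 0.6743 -0.092   0.003 ] [ 0.6756 -0.0912  0.003 ]
grip (array([0.4521, 0.0398, 0.146 ]), np.float64(0.000475148939674399))
gL (array([0.4491, 0.0941, 0.1473]), np.float64(0.00043606123978161276)) gR (array([ 0.4548, -0.0153,  0.1446]), np.float64(2.029832102599205e-05))
L (array([0.4393, 0.172 , 0.108 ]), np.float64(0.00031382023039862837)) [0.4392 0.1721 0.108 ]
M (array([0.4455, 0.0404, 0.1071]), np.float64(0.0008269231047210617)) [0.4469 0.0405 0.108 ]
R (array([ 0.4567, -0.0903,  0.1083]), np.float64(0.006687970182421426)) [ 0.457  -0.0939  0.108 ]
```

```bash
cat > go.py <<'E'
# usage: go.py "X,Y,Z,roll,tilt" ... ; rack coords of TCP (x across,y along, z bench), prints tool-frame shift/turn from current pose
import sys
from h import *
YAW=3.7;O=np.array([.4505,.0385]);c,s=np.cos(np.radians(YAW)),np.sin(np.radians(YAW));M=np.array([[c,-s],[s,c]])
def main():
    o=telemetry.get_obs();R0=R.from_euler("xyz",o["orientation"],degrees=True);p0=o["tool_pos"]
    r=M.T@(p0[:2]-O);print("t %.2f rack %s z %.4f rpy %s F %s M %s op %.4f gf %.1f J %s"%(o["clock"],r.round(4),p0[2],o["orientation"].round(2),o["force"].round(2),o["moment"].round(3),o["opening"],o["gripper_force"],o["joint_pos"].round(1)))
    for a in sys.argv[1:]:
        x,y,z,roll,tilt=map(float,a.split(","))
        Rt=R.from_euler("z",YAW,degrees=True)*R.from_euler("xy",[roll,tilt],degrees=True)*R.from_euler("x",180,degrees=True)
        p=np.r_[O+M@[x,y],z]
        print(a,np.r_[R0.inv().apply(p-p0),(R0.inv()*Rt).as_rotvec()].round(4).tolist())
if __name__=="__main__":main()
E
python3 go.py -0.05,0.25,0.29,0,0 -0.05,-0.03,0.25,0,30
```

```text
t 0.10 rack [-0.1584  0.5979] z 0.2257 rpy [ 1.7991e+02 -1.0000e-02 -2.2110e+01] F [0.83 0.52 0.34] M [ 0.021  0.012 -0.007] op 0.0876 gf 0.0 J [ 84.4  20.6   0.6  -0.  -70.1 -16.5]
-0.05,0.25,0.29,0,0 [0.2491, 0.2661, -0.0639, 0.0016, 0.0002, -0.4505]
-0.05,-0.03,0.25,0,30 [0.371, 0.5181, -0.0234, -0.1164, -0.5144, -0.4405]
```

Emit:
carry_out([
  [0,0,-0.06,0,0,0],
  [0.249,0.266,-0.064,0,0,-0.45],
  [0.249,0.266,-0.064,0,0,-0.45],
  [0.249,0.266,-0.064,0,0,-0.45],
  [0.249,0.266,-0.064,0,0,-0.45],
  [0.249,0.266,-0.064,0,0,-0.45],
  [0.249,0.266,-0.064,0,0,-0.45],
  [0.249,0.266,-0.064,0,0,-0.45],
], grip=-1)

```text
clock: 1.1
tool_pos: [0.3851, 0.2823, 0.2909]
orientation: [-180.0, -0.0, 3.5]
force: [-0.6, -0.2, -0.2]
opening: 0.0133
gripper_force: 0.0
```

```bash
python3 go.py  -0.05,-0.03,0.25,0,30
```

```text
t 1.10 rack [-0.0495  0.2476] z 0.2909 rpy [-1.7997e+02 -1.0000e-02  3.4800e+00] F [-0.63 -0.2  -0.2 ] M [-0.004  0.002 -0.047] op 0.0133 gf 0.0 J [ 59.9  -0.7 -17.2  -0.  -73.5  33.6]
-0.05,-0.03,0.25,0,30 [0.0006, 0.2776, 0.0408, -0.0015, -0.5238, -0.0036]
```

Emit:
carry_out([
  [0,0.28,0.04,0,-0.52,0],
  [0,0.28,0.04,0,-0.52,0],
  [0,0.28,0.04,0,-0.52,0],
  [0,0.28,0.04,0,-0.52,0],
  [0,0.28,0.04,0,-0.52,0],
  [0,0.28,0.04,0,-0.52,0],
])

```text
clock: 1.85
tool_pos: [0.4024, 0.0044, 0.2496]
orientation: [179.9, 29.9, 3.5]
force: [0.1, 0.5, -0.2]
opening: 0.0004
gripper_force: 0.0
```

```bash
python3 go.py  -0.05,-0.03,0.14,0,30 -0.022,-0.03,0.14,0,30
python3 - <<'E'
import math
# path targets for TCP
for th in (.2,.4,.6,.8,1.0,1.15,1.3):
    print(th, round(.115*math.sin(th)-.022,4), round(.03+.115*math.cos(th)-.005,4))
E
```

```text
t 1.85 rack [-0.0502 -0.0309] z 0.2496 rpy [179.93  29.93   3.49] F [ 0.13  0.48 -0.17] M [ 0.116 -1.659 -0.047] op 0.0004 gf 0.0 J [ 20.3  13.8  -9.1  -8.3 -95.9  74.4]
-0.05,-0.03,0.14,0,30 [0.0548, -0.001, 0.0949, -0.0006, -0.0012, -0.0033]
-0.022,-0.03,0.14,0,30 [0.0791, -0.0011, 0.0809, -0.0006, -0.0012, -0.0033]
0.2 0.0008 0.1377
0.4 0.0228 0.1309
0.6 0.0429 0.1199
0.8 0.0605 0.1051
1.0 0.0748 0.0871
1.15 0.083 0.072
1.3 0.0888 0.0558
```

Emit:
carry_out([
  [0.027,0,0.047,0,0,0],
  [0.055,0,0.095,0,0,0],
  [0.055,0,0.095,0,0,0],
  [0.067,0,0.088,0,0,0],
  [0.079,0,0.081,0,0,0],
  [0.079,0,0.081,0,0,0],
])

```text
clock: 2.6
tool_pos: [0.4328, 0.008, 0.142]
orientation: [-180.0, 29.6, 3.7]
force: [-1.4, -0.3, -0.2]
opening: 0.0003
gripper_force: 0.0
```

```bash
python3 go.py  0.0008,-0.03,0.138,0,30 0.0228,-0.03,0.131,0,30 0.0429,-0.03,0.12,0,30 0.0605,-0.03,0.105,0,30 0.075,-0.03,0.087,0,30 0.083,-0.03,0.072,0,30 0.09,-0.03,0.056,0,30
```

```text
t 2.60 rack [-0.0196 -0.0293] z 0.1420 rpy [-179.97   29.63    3.69] F [-1.45 -0.34 -0.16] M [ 0.043 -1.642  0.008] op 0.0003 gf 0.0 J [ 19.7  21.9 -12.9  -7.9 -83.9  76.9]
0.0008,-0.03,0.138,0,30 [0.0197, 0.0007, -0.0066, -0.0006, -0.0064, -0.0001]
0.0228,-0.03,0.131,0,30 [0.0423, 0.0007, -0.0114, -0.0006, -0.0064, -0.0001]
0.0429,-0.03,0.12,0,30 [0.0652, 0.0007, -0.0118, -0.0006, -0.0064, -0.0001]
0.0605,-0.03,0.105,0,30 [0.0879, 0.0007, -0.0075, -0.0006, -0.0064, -0.0001]
0.075,-0.03,0.087,0,30 [0.1094, 0.0007, 0.001, -0.0006, -0.0064, -0.0001]
0.083,-0.03,0.072,0,30 [0.1238, 0.0007, 0.0101, -0.0006, -0.0064, -0.0001]
0.09,-0.03,0.056,0,30 [0.1378, 0.0007, 0.0205, -0.0006, -0.0064, -0.0001]
```

Emit:
carry_out([
  [0.01,0,-0.004,0,0,0],
  [0.021,0,-0.007,0,0,0],
  [0.034,0,-0.01,0,0,0],
  [0.045,0,-0.011,0,0,0],
  [0.057,0,-0.012,0,0,0],
  [0.068,0,-0.012,0,0,0],
  [0.08,0,-0.01,0,0,0],
  [0.091,0,-0.007,0,0,0],
])

```text
clock: 3.6
tool_pos: [0.5137, 0.013, 0.1012]
orientation: [-180.0, 29.8, 3.7]
force: [-1.5, 0.5, 2.6]
opening: 0.0009
gripper_force: 0.9
```

```bash
python3 go.py  0.075,-0.03,0.087,0,30 0.083,-0.03,0.072,0,30 0.09,-0.03,0.056,0,30
```

```text
t 3.60 rack [ 0.0614 -0.0296] z 0.1012 rpy [-180.     29.79    3.68] F [-1.48  0.48  2.59] M [-0.04  -1.053  0.03 ] op 0.0009 gf 0.9 J [ 17.8  30.9  -4.1  -7.  -84.   78.4]
0.075,-0.03,0.087,0,30 [0.0189, 0.0004, 0.0056, -0.0002, -0.0036, -0.0004]
0.083,-0.03,0.072,0,30 [0.0332, 0.0004, 0.0146, -0.0002, -0.0036, -0.0004]
0.09,-0.03,0.056,0,30 [0.0473, 0.0004, 0.025, -0.0002, -0.0036, -0.0004]
```

Force (−1.5, 2.6) N matches the strut, so I'll push through the dead point, then back off.

Emit:
carry_out([
  [0.01,0,0.003,0,0,0],
  [0.02,0,0.006,0,0,0],
  [0.028,0,0.011,0,0,0],
  [0.036,0,0.016,0,0,0],
  [0.043,0,0.021,0,0,0],
  [0.049,0,0.025,0,0,0],
  [0.055,0,0.03,0,0,0],
  [0.055,0,0.03,0,0,0],
])

```text
clock: 4.6
tool_pos: [0.5456, 0.015, 0.0479]
orientation: [180.0, 29.9, 3.7]
force: [-0.4, -0.0, -0.5]
opening: 0.0006
gripper_force: 0.0
```

```bash
python3 go.py 0.0,0.13,0.26,0,0
python3 - <<'E'
from h import *
a=viewer.snapshot("scene")[:,:,::-1][190:370,200:480]
cv2.imwrite("pics/b2.png",cv2.resize(a,None,fx=2.8,fy=2.8,interpolation=2))
E
```

```text
t 4.60 rack [ 0.0934 -0.0296] z 0.0479 rpy [179.99  29.85   3.67] F [-0.42 -0.03 -0.47] M [ 0.049 -1.664  0.014] op 0.0006 gf 0.0 J [ 17.2  36.7  -1.7  -6.7 -80.8  79.3]
0.0,0.13,0.26,0,0 [-0.1867, -0.1596, -0.1375, 0.0, 0.521, -0.0005]
```

View pics/b2.png

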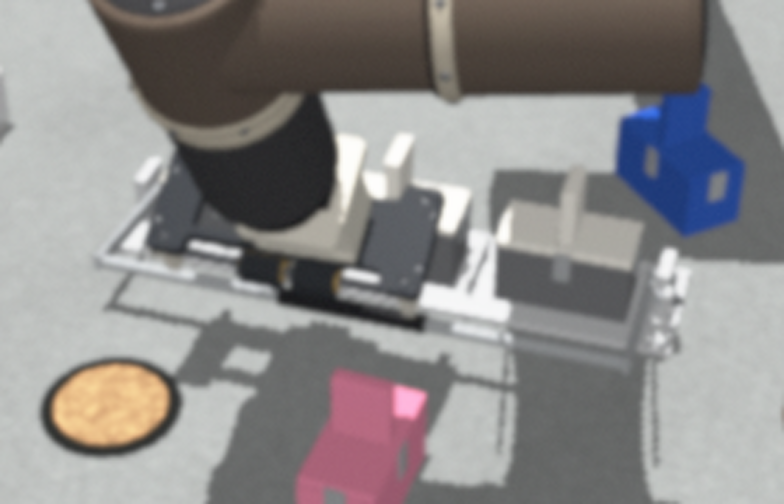

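Emit:
carry_out([
  [-0.03,0,-0.052,0,0,0],
  [-0.06,0,-0.104,0,0,0],
  [-0.18,-0.16,-0.14,0,0.52,0],
  [-0.18,-0.16,-0.14,0,0.52,0],
  [-0.18,-0.16,-0.14,0,0.52,0],
  [-0.187,-0.16,-0.138,0,0.52,0],
  [-0.187,-0.16,-0.138,0,0.52,0],
  [-0.187,-0.16,-0.138,0,0.52,0],
], grip=1)

```text
clock: 5.65
tool_pos: [0.4423, 0.1684, 0.261]
orientation: [180.0, 0.0, 3.7]
force: [-0.9, 0.3, -0.0]
opening: 0.0748
gripper_force: 0.0
```

```bash
python3 go.py 0,0.13,0.25,0,0
python3 - <<'E'
from h import *
o=telemetry.get_obs()
a=viewer.snapshot("wrist")[:,:,::-1].copy()
b=viewer.snapshot("top")[:,:,::-1][150:310,195:405]
t=cv2.resize(a,None,fx=.8,fy=.8,interpolation=3)
cv2.imwrite("pics/w1.png",a);cv2.imwrite("pics/t2.png",b);np.save("o1.npy",o,allow_pickle=True)
E
```

```text
t 5.65 rack [0.0002 0.1301] z 0.2610 rpy [1.80e+02 2.00e-02 3.67e+00] F [-0.9   0.35 -0.  ] M [-0.065 -0.051  0.01 ] op 0.0748 gf 0.0 J [ 44.7  -0.2 -20.5  -0.  -69.7  48.9]
0,0.13,0.25,0,0 [-0.0002, 0.0001, 0.011, 0.0001, 0.0003, -0.0006]
```

View pics/w1.png

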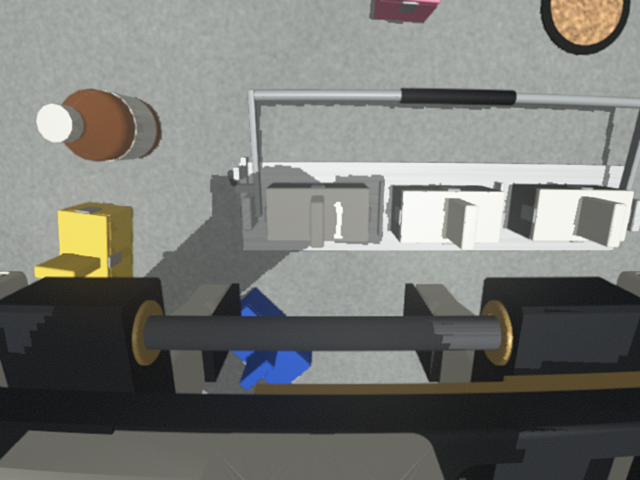

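Run:
```python
from h import *
import go
o=np.load("o1.npy",allow_pickle=True).item()
f=lambda px,z:(go.M.T@(at("wrist",px,z,o)[:2]-go.O)).round(4)
print("ribL far/near",f((318,195),.108),f((318,246),.108))
print("base corners",f((633,250),.006),f((243,249),.006),f((612,165),.006))
print("bar ends",f((402,96),.044),f((515,98),.044))
print("mat",at("wrist",(585,8),.003,o))
a=cv2.imread("pics/w1.png")[150:260,220:640]
cv2.imwrite("pics/w1c.png",cv2.resize(a,None,fx=1.9,fy=1.9,interpolation=2))
```

```text
ribL far/near [0.0276 0.1333] [-0.0165  0.1334]
base corners [-0.0499 -0.2453] [-0.0484  0.2211] [ 0.05   -0.1974]
bar ends [0.1136 0.0539] [ 0.1137 -0.056 ]
mat [ 0.67011615 -0.09086305  0.003     ]
```

View pics/w1c.png

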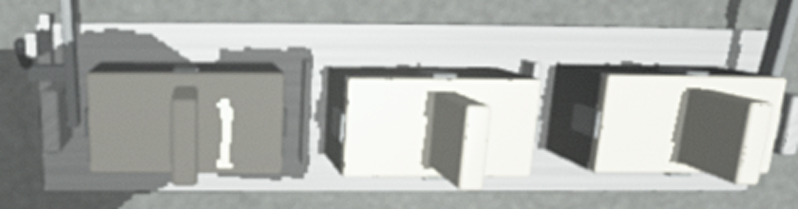

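```bash
python3 - <<'E'
from h import *
import go
o=np.load("o1.npy",allow_pickle=True).item()
f=lambda px,z:(go.M.T@(at("wrist",px,z,o)[:2]-go.O)).round(4)
print("M",f((470.5,205),.108),f((470.5,248.4),.108),"R",f((618,204),.108),f((618,247),.108))
E
python3 go.py 0.003,0.132,0.15,0,0 0.003,0.132,0.07,0,0
```

```text
M [0.0195 0.0041] [-0.0187  0.0001] R [ 0.0215 -0.1288] [-0.0175 -0.1371]
t 5.75 rack [0.0005 0.1296] z 0.2603 rpy [1.7993e+02 9.0000e-02 3.5800e+00] F [ 0.34 -0.38 -1.32] M [-0.011 -0.021 -0.013] op 0.0828 gf 0.0 J [ 44.7  -0.1 -20.5  -0.  -69.7  48.9]
0.003,0.132,0.15,0,0 [0.0027, -0.0026, 0.1103, 0.0012, 0.0016, -0.0022]
0.003,0.132,0.07,0,0 [0.0028, -0.0027, 0.1903, 0.0012, 0.0016, -0.0022]
```

Emit:
carry_out([
  [0.003,-0.0025,0.055,0,0,0],
  [0.003,-0.0025,0.11,0,0,0],
  [0.003,-0.0025,0.15,0,0,0],
  [0.003,-0.0025,0.175,0,0,0],
  [0.003,-0.0025,0.19,0,0,0],
  [0.003,-0.0025,0.19,0,0,0],
])

```text
clock: 6.5
tool_pos: [0.4446, 0.1696, 0.0691]
orientation: [179.8, 0.2, 3.6]
force: [-0.1, 1.1, 0.1]
opening: 0.0876
gripper_force: 0.0
```

Emit:
carry_out([
  [0,0,0,0,0,0],
  [0,0,0,0,0,0],
  [0,0,0,0,0,0],
  [0,0,0,0,0,0],
  [0,0,0,0,0,0],
  [0,0,0,0,0,0],
  [0,0,0,0,0,0],
  [0,0,0,0,0,0],
], grip=-1)

```text
clock: 7.5
tool_pos: [0.445, 0.1716, 0.0712]
orientation: [-180.0, -0.0, 3.7]
force: [-0.8, 1.2, -1.9]
opening: 0.0129
gripper_force: 0.9
```

```bash
python3 go.py
cat > mom.py <<'E'
from h import *
import go
a=[]
for i in range(8):
    viewer.snapshot("top");o=telemetry.get_obs();a.append(np.r_[o["moment"],o["force"]])
a=np.array(a);m=a.mean(0);print("rack moment x,y:",(go.M.T@m[:2]).round(4),"z",m[2].round(3),"F",m[3:].round(2),"sd",a.std(0).round(3),"rpy",o["orientation"].round(2),"op",o["opening"])
E
```

```text
t 7.50 rack [0.0031 0.1331] z 0.0712 rpy [-1.7998e+02 -2.0000e-02  3.6800e+00] F [-0.77  1.16 -1.9 ] M [ 0.747 -0.041  0.001] op 0.0129 gf 0.9 J [ 44.8  11.5 -35.4  -0.  -43.   48.9]
```

Emit:
carry_out([
  [0,0,0,0,0,0],
  [0,0,0,0,0,0],
  [0,0,0,0,0,0],
  [0,0,-0.03,0,0,0],
  [0,0,-0.07,0,0,0],
  [0,0,-0.11,0,0,0],
  [0,0,-0.14,0,0,0],
  [0,0,-0.14,0,0,0],
])

```text
clock: 8.5
tool_pos: [0.4453, 0.1716, 0.2125]
orientation: [-179.9, -0.1, 3.7]
force: [0.6, 0.1, -5.1]
opening: 0.0121
gripper_force: 30.0
```

Emit:
carry_out([
  [0,0,0,0.18,0,0],
  [0,0,0,0.36,0,0],
  [0,0,0,0.45,0,0],
  [0,0,0,0.45,0,0],
  [0,0,0,0.3,0,0],
  [0,0,0,0.12,0,0],
  [0,0,0,0,0,0],
  [0,0,0,0,0,0],
])

```text
clock: 9.5
tool_pos: [0.4438, 0.1732, 0.2097]
orientation: [179.8, 0.1, 4.0]
force: [-0.6, -0.1, -5.6]
opening: 0.0118
gripper_force: 30.0
```

```bash
python3 mom.py
```

```text
rack moment x,y: [ 0.001  -0.0164] z -0.004 F [-0.08 -0.36 -4.49] sd [0.024 0.041 0.026 0.503 0.403 0.756] rpy [-1.7997e+02 -1.0000e-02  3.5900e+00] op 0.011990156263736155
```

Emit:
carry_out([
  [0,0,0,-0.18,0,0],
  [0,0,0,-0.36,0,0],
  [0,0,0,-0.45,0,0],
  [0,0,0,-0.45,0,0],
  [0,0,0,-0.3,0,0],
  [0,0,0,-0.12,0,0],
  [0,0,0,0,0,0],
  [0,0,0,0,0,0],
])

```text
clock: 10.9
tool_pos: [0.4455, 0.1694, 0.213]
orientation: [-179.8, -0.2, 3.4]
force: [-0.5, 0.1, -5.2]
opening: 0.0121
gripper_force: 30.0
```

```bash
python3 mom.py
```

```text
rack moment x,y: [-0.0968 -0.012 ] z 0.012 F [-0.23  0.43 -4.89] sd [0.039 0.022 0.027 0.519 0.57  0.464] rpy [1.7993e+02 5.0000e-02 3.7400e+00] op 0.011854743002775583
```

```bash
python3 go.py 0.001,0.131,0.11,0,0 0.001,0.131,0.072,0,0
```

```text
t 11.30 rack [0.0028 0.1334] z 0.2107 rpy [1.7993e+02 5.0000e-02 3.7400e+00] F [-0.    0.76 -5.63] M [-0.152 -0.004  0.061] op 0.0119 gf 30.0 J [ 44.9   2.3 -24.8   0.  -63.   48.9]
0.001,0.131,0.11,0,0 [-0.0017, 0.0023, 0.1007, 0.0012, 0.0008, 0.0008]
0.001,0.131,0.072,0,0 [-0.0017, 0.0022, 0.1387, 0.0012, 0.0008, 0.0008]
```

Emit:
carry_out([
  [-0.002,0.002,0.05,0,0,0],
  [-0.002,0.002,0.09,0,0,0],
  [-0.002,0.002,0.115,0,0,0],
  [-0.002,0.002,0.13,0,0,0],
  [-0.002,0.002,0.139,0,0,0],
  [-0.002,0.002,0.139,0,0,0],
  [-0.002,0.002,0.139,0,0,0],
])

```text
clock: 12.18
tool_pos: [0.4433, 0.1696, 0.0725]
orientation: [-180.0, -0.0, 3.7]
force: [-0.4, 0.2, -5.5]
opening: 0.0122
gripper_force: 30.0
```

Emit:
carry_out([
  [0,0,0,0,0,0],
  [0,0,0,0,0,0],
  [0,0,0,0,0,0],
  [0,0,0,0,0,0],
  [0,0,-0.03,0,0,0],
  [0,0,-0.08,0,0,0],
  [0,0,-0.12,0,0,0],
  [0,0,-0.12,0,0,0],
], grip=1)

```text
clock: 13.18
tool_pos: [0.4447, 0.1704, 0.1955]
orientation: [-179.8, -0.3, 3.7]
force: [0.2, -0.5, -0.4]
opening: 0.0849
gripper_force: 0.0
```

```bash
python3 go.py 0.001,0.002,0.19,0,0 0.001,0.002,0.07,0,0
```

```text
t 13.18 rack [0.0027 0.132 ] z 0.1955 rpy [-179.79   -0.31    3.7 ] F [ 0.23 -0.53 -0.36] M [-0.034 -0.002  0.025] op 0.0849 gf 0.0 J [ 44.8   2.7 -26.5   0.1 -60.4  48.9]
0.001,0.002,0.19,0,0 [-0.0018, 0.13, 0.005, -0.0037, -0.0055, 0.0]
0.001,0.002,0.07,0,0 [-0.0024, 0.1305, 0.125, -0.0037, -0.0055, 0.0]
```

Emit:
carry_out([
  [-0.001,0.06,0,0,0,0],
  [-0.001,0.115,0,0,0,0],
  [-0.001,0.13,0.01,0,0,0],
  [-0.001,0.13,0.05,0,0,0],
  [-0.001,0.13,0.09,0,0,0],
  [-0.001,0.13,0.115,0,0,0],
  [-0.001,0.13,0.125,0,0,0],
  [-0.001,0.13,0.125,0,0,0],
])

```text
clock: 14.18
tool_pos: [0.4501, 0.0394, 0.0667]
orientation: [180.0, 0.1, 3.7]
force: [-0.6, 0.1, 0.4]
opening: 0.0876
gripper_force: 0.0
```

Emit:
carry_out([
  [0,0,0,0,0,0],
  [0,0,0,0,0,0],
  [0,0,0,0,0,0],
  [0,0,0,0,0,0],
  [0,0,0,0,0,0],
  [0,0,0,0,0,0],
  [0,0,0,0,0,0],
  [0,0,0,0,0,0],
], grip=-1)

```text
clock: 15.18
tool_pos: [0.4505, 0.0396, 0.0672]
orientation: [-180.0, -0.0, 3.7]
force: [1.2, 2.9, -1.8]
opening: 0.0136
gripper_force: 0.9
```

Emit:
carry_out([
  [0,0,0,0,0,0],
  [0,0,0,0,0,0],
  [0,0,0,0,0,0],
  [0,0,-0.03,0,0,0],
  [0,0,-0.07,0,0,0],
  [0,0,-0.11,0,0,0],
  [0,0,-0.14,0,0,0],
  [0,0,-0.14,0,0,0],
])

```text
clock: 16.18
tool_pos: [0.4508, 0.0396, 0.2084]
orientation: [-179.9, -0.1, 3.7]
force: [0.2, 0.6, -6.4]
opening: 0.0116
gripper_force: 30.0
```

```bash
python3 go.py
```

```text
t 16.18 rack [0.0004 0.0011] z 0.2084 rpy [-1.7993e+02 -1.5000e-01  3.6700e+00] F [ 0.17  0.56 -6.35] M [-0.024 -0.029 -0.014] op 0.0116 gf 30.0 J [ 30.1  -0.2 -27.7  -0.  -62.4  63.6]
```

Emit:
carry_out([
  [0,0,0,0.18,0,0],
  [0,0,0,0.36,0,0],
  [0,0,0,0.45,0,0],
  [0,0,0,0.45,0,0],
  [0,0,0,0.3,0,0],
  [0,0,0,0.12,0,0],
  [0,0,0,0,0,0],
  [0,0,0,0,0,0],
])

```text
clock: 17.18
tool_pos: [0.449, 0.0415, 0.2061]
orientation: [179.9, 0.1, 4.0]
force: [-0.8, -0.2, -5.2]
opening: 0.0119
gripper_force: 30.0
```

```bash
python3 mom.py
```

```text
rack moment x,y: [-0.0781 -0.0027] z 0.005 F [-0.03 -0.21 -4.99] sd [0.023 0.034 0.038 0.453 0.583 0.353] rpy [-179.97   -0.      3.57] op 0.011515661955747478
```

Emit:
carry_out([
  [0,0,0,-0.18,0,0],
  [0,0,0,-0.36,0,0],
  [0,0,0,-0.45,0,0],
  [0,0,0,-0.45,0,0],
  [0,0,0,-0.3,0,0],
  [0,0,0,-0.12,0,0],
  [0,0,0,0,0,0],
  [0,0,0,0,0,0],
])

```text
clock: 18.58
tool_pos: [0.4512, 0.0376, 0.2086]
orientation: [-179.8, -0.2, 3.4]
force: [0.3, -0.4, -4.3]
opening: 0.0123
gripper_force: 30.0
```

```bash
python3 mom.py;python3 go.py 0.0,0.0005,0.11,0,0 0.0,0.0005,0.0685,0,0
```

```text
rack moment x,y: [-0.0379  0.0026] z -0.023 F [-0.21  0.31 -5.42] sd [0.032 0.034 0.029 0.556 0.637 0.68 ] rpy [1.7995e+02 5.0000e-02 3.7600e+00] op 0.011466850772925192
t 18.98 rack [-0.0002  0.0014] z 0.2068 rpy [1.7995e+02 5.0000e-02 3.7600e+00] F [-0.78  0.88 -5.2 ] M [ 0.001 -0.001  0.005] op 0.0115 gf 30.0 J [ 30.2  -0.1 -27.8   0.  -62.3  63.5]
0.0,0.0005,0.11,0,0 [0.0003, 0.0009, 0.0968, 0.0008, 0.0008, 0.0011]
0.0,0.0005,0.0685,0,0 [0.0003, 0.0008, 0.1383, 0.0008, 0.0008, 0.0011]
```

Emit:
carry_out([
  [0,0.001,0.05,0,0,0],
  [0,0.001,0.09,0,0,0],
  [0,0.001,0.115,0,0,0],
  [0,0.001,0.13,0,0,0],
  [0,0.001,0.138,0,0,0],
  [0,0.001,0.138,0,0,0],
  [0,0.001,0.138,0,0,0],
])

```text
clock: 19.85
tool_pos: [0.451, 0.0388, 0.0698]
orientation: [-180.0, -0.1, 3.7]
force: [0.7, -0.1, -4.6]
opening: 0.0121
gripper_force: 30.0
```

Emit:
carry_out([
  [0,0,0,0,0,0],
  [0,0,0,0,0,0],
  [0,0,0,0,0,0],
  [0,0,0,0,0,0],
  [0,0,-0.03,0,0,0],
  [0,0,-0.08,0,0,0],
  [0,0,-0.12,0,0,0],
  [0,0,-0.12,0,0,0],
], grip=1)

```text
clock: 20.85
tool_pos: [0.4524, 0.0392, 0.1924]
orientation: [-179.9, -0.4, 3.7]
force: [0.4, -0.3, -0.1]
opening: 0.0847
gripper_force: 0.0
```

```bash
python3 go.py 0.001,-0.132,0.19,0,0 0.001,-0.132,0.07,0,0
```

```text
t 20.85 rack [0.0019 0.0006] z 0.1924 rpy [-179.87   -0.36    3.7 ] F [ 0.38 -0.27 -0.11] M [-0.053  0.002 -0.047] op 0.0847 gf 0.0 J [ 30.    0.6 -29.1   0.  -59.9  63.7]
0.001,-0.132,0.19,0,0 [-0.0009, 0.1326, 0.0021, -0.0022, -0.0062, 0.0]
0.001,-0.132,0.07,0,0 [-0.0017, 0.1328, 0.1221, -0.0022, -0.0062, 0.0]
```

Emit:
carry_out([
  [0,0.06,0,0,0,0],
  [0,0.115,0,0,0,0],
  [0,0.133,0.01,0,0,0],
  [0,0.133,0.05,0,0,0],
  [0,0.133,0.09,0,0,0],
  [0,0.133,0.112,0,0,0],
  [0,0.133,0.122,0,0,0],
  [0,0.133,0.122,0,0,0],
])

```text
clock: 21.85
tool_pos: [0.4586, -0.0944, 0.0666]
orientation: [180.0, 0.1, 3.7]
force: [-0.0, 0.6, 0.7]
opening: 0.0879
gripper_force: 0.0
```

Emit:
carry_out([
  [0,0,0,0,0,0],
  [0,0,0,0,0,0],
  [0,0,0,0,0,0],
  [0,0,0,0,0,0],
  [0,0,0,0,0,0],
  [0,0,0,0,0,0],
  [0,0,0,0,0,0],
  [0,0,0,0,0,0],
], grip=-1)

```text
clock: 22.85
tool_pos: [0.459, -0.0943, 0.0672]
orientation: [-180.0, 0.0, 3.7]
force: [-1.3, 5.0, 5.5]
opening: 0.0134
gripper_force: 3.6
```

Emit:
carry_out([
  [0,0,0,0,0,0],
  [0,0,0,0,0,0],
  [0,0,0,0,0,0],
  [0,0,-0.03,0,0,0],
  [0,0,-0.07,0,0,0],
  [0,0,-0.11,0,0,0],
  [0,0,-0.14,0,0,0],
  [0,0,-0.14,0,0,0],
])

```text
clock: 23.85
tool_pos: [0.4597, -0.0942, 0.2086]
orientation: [-180.0, -0.2, 3.7]
force: [-0.2, 0.9, -6.1]
opening: 0.0119
gripper_force: 30.0
```

Emit:
carry_out([
  [0,0,0,0.18,0,0],
  [0,0,0,0.36,0,0],
  [0,0,0,0.45,0,0],
  [0,0,0,0.45,0,0],
  [0,0,0,0.3,0,0],
  [0,0,0,0.12,0,0],
  [0,0,0,0,0,0],
  [0,0,0,0,0,0],
])

```text
clock: 24.85
tool_pos: [0.4576, -0.0919, 0.2063]
orientation: [179.9, 0.0, 4.0]
force: [-1.6, -0.5, -4.9]
opening: 0.0119
gripper_force: 30.0
```

```bash
python3 mom.py
```

```text
rack moment x,y: [-0.0703  0.0022] z 0.008 F [ 0.17  0.22 -5.25] sd [0.03  0.031 0.019 0.327 0.543 0.551] rpy [-1.7997e+02  2.0000e-02  3.5700e+00] op 0.011862087966869656
```

Emit:
carry_out([
  [0,0,0,-0.18,0,0],
  [0,0,0,-0.36,0,0],
  [0,0,0,-0.45,0,0],
  [0,0,0,-0.45,0,0],
  [0,0,0,-0.3,0,0],
  [0,0,0,-0.12,0,0],
  [0,0,0,0,0,0],
  [0,0,0,0,0,0],
])

```text
clock: 26.25
tool_pos: [0.4601, -0.0962, 0.2083]
orientation: [-179.8, -0.2, 3.3]
force: [0.1, -0.9, -5.1]
opening: 0.0118
gripper_force: 30.0
```

```bash
python3 mom.py;python3 go.py 0.0,-0.131,0.11,0,0 0.0,-0.131,0.0685,0,0
```

```text
rack moment x,y: [-0.0183  0.0079] z 0.01 F [ 0.16  0.09 -5.05] sd [0.035 0.047 0.022 0.488 0.453 0.468] rpy [1.7997e+02 3.0000e-02 3.7700e+00] op 0.0116735965848561
t 26.65 rack [-0.0002 -0.1324] z 0.2070 rpy [1.7997e+02 3.0000e-02 3.7700e+00] F [ 1.12  0.32 -4.56] M [-0.061 -0.038  0.009] op 0.0117 gf 30.0 J [ 12.7   1.6 -26.1   0.  -62.4  81.1]
0.0,-0.131,0.11,0,0 [0.0003, -0.0015, 0.097, 0.0005, 0.0005, 0.0013]
0.0,-0.131,0.0685,0,0 [0.0003, -0.0015, 0.1385, 0.0005, 0.0005, 0.0013]
```

Emit:
carry_out([
  [0,-0.001,0.05,0,0,0],
  [0,-0.001,0.09,0,0,0],
  [0,-0.001,0.115,0,0,0],
  [0,-0.001,0.13,0,0,0],
  [0,-0.001,0.138,0,0,0],
  [0,-0.001,0.138,0,0,0],
  [0,-0.001,0.138,0,0,0],
])

```text
clock: 27.52
tool_pos: [0.4596, -0.0931, 0.0699]
orientation: [180.0, -0.1, 3.7]
force: [0.3, 0.0, -5.2]
opening: 0.0118
gripper_force: 30.0
```

Emit:
carry_out([
  [0,0,0,0,0,0],
  [0,0,0,0,0,0],
  [0,0,0,0,0,0],
  [0,0,0,0,0,0],
  [0,0,-0.03,0,0,0],
  [0,0,-0.08,0,0,0],
  [0,0,-0.12,0,0,0],
  [0,0,-0.12,0,0,0],
], grip=1)

```text
clock: 28.52
tool_pos: [0.4609, -0.0931, 0.1925]
orientation: [-180.0, -0.4, 3.7]
force: [0.8, 0.1, -0.4]
opening: 0.0849
gripper_force: 0.0
```

```bash
python3 go.py 0.001,0.131,0.19,0,0 0.001,0.131,0.07,0,0
```

```text
t 28.52 rack [ 0.0019 -0.132 ] z 0.1925 rpy [-179.98   -0.38    3.7 ] F [ 0.8   0.08 -0.37] M [-0.033 -0.053  0.003] op 0.0849 gf 0.0 J [ 12.7   2.3 -27.4   0.  -59.9  81. ]
0.001,0.131,0.19,0,0 [-0.0009, -0.263, 0.0025, -0.0003, -0.0066, 0.0001]
0.001,0.131,0.07,0,0 [-0.0017, -0.263, 0.1225, -0.0003, -0.0066, 0.0001]
```

Emit:
carry_out([
  [0,-0.06,0,0,0,0],
  [0,-0.12,0,0,0,0],
  [0,-0.18,0,0,0,0],
  [0,-0.24,0,0,0,0],
  [0,-0.263,0,0,0,0],
  [0,-0.263,0.04,0,0,0],
  [0,-0.263,0.08,0,0,0],
  [0,-0.263,0.08,0,0,0],
])

```text
clock: 29.52
tool_pos: [0.4399, 0.1674, 0.1063]
orientation: [179.8, 0.3, 3.7]
force: [0.6, 0.8, 0.9]
opening: 0.0873
gripper_force: 0.0
```

```bash
python3 go.py 0.001,0.131,0.07,0,0
python3 - <<'E'
from h import *
o=telemetry.get_obs();a=viewer.snapshot("scene")[:,:,::-1][190:370,200:480]
cv2.imwrite("pics/b3.png",cv2.resize(a,None,fx=2.8,fy=2.8,interpolation=2))
E
```

```text
t 29.52 rack [-0.0023  0.1293] z 0.1063 rpy [179.75   0.33   3.66] F [0.59 0.78 0.9 ] M [-0.075  0.026  0.006] op 0.0873 gf 0.0 J [ 44.9   8.4 -33.5  -0.  -48.5  48.8]
0.001,0.131,0.07,0,0 [0.0035, -0.0018, 0.0363, 0.0043, 0.0058, -0.0007]
```

View pics/b3.png

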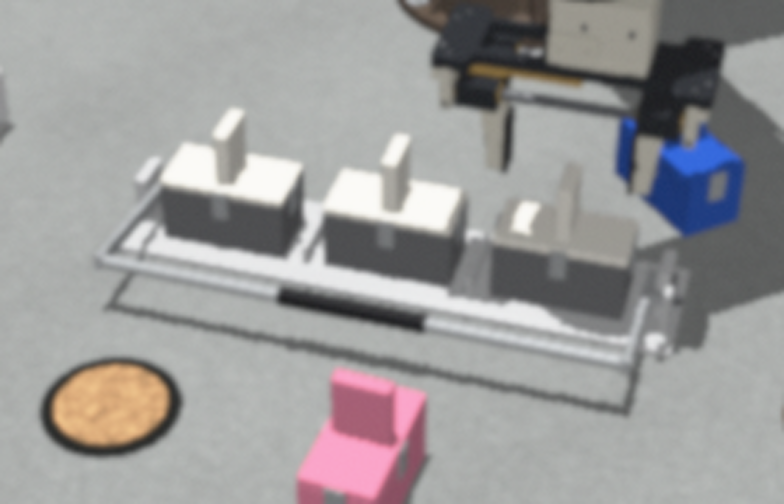

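All three cases stand upright in their places, the bail is down, and the fingers straddle the left rib at (570,170). I'll grip it and lift, then repeat the shake to confirm.

Emit:
carry_out([
  [0.001,0,0.02,0,0,0],
  [0.002,0,0.036,0,0,0],
  [0.002,0,0.036,0,0,0],
])

```text
clock: 29.95
tool_pos: [0.4444, 0.1693, 0.0739]
orientation: [180.0, -0.0, 3.7]
force: [-0.6, -0.0, 0.3]
opening: 0.0875
gripper_force: 0.0
```

Emit:
carry_out([
  [0,0,0,0,0,0],
  [0,0,0,0,0,0],
  [0,0,0,0,0,0],
  [0,0,0,0,0,0],
  [0,0,0,0,0,0],
  [0,0,0,0,0,0],
  [0,0,0,0,0,0],
  [0,0,0,0,0,0],
], grip=-1)

```text
clock: 30.95
tool_pos: [0.4441, 0.1693, 0.0732]
orientation: [180.0, 0.0, 3.7]
force: [-0.5, -0.4, -0.3]
opening: 0.0132
gripper_force: 0.0
```

Emit:
carry_out([
  [0,0,0,0,0,0],
  [0,0,0,0,0,0],
  [0,0,0,0,0,0],
  [0,0,-0.03,0,0,0],
  [0,0,-0.07,0,0,0],
  [0,0,-0.11,0,0,0],
  [0,0,-0.15,0,0,0],
  [0,0,-0.15,0,0,0],
])

```text
clock: 31.95
tool_pos: [0.445, 0.17, 0.2257]
orientation: [-179.8, -0.2, 3.7]
force: [0.4, -0.7, -6.0]
opening: 0.012
gripper_force: 30.0
```

Emit:
carry_out([
  [0,0,0,0.18,0,0],
  [0,0,0,0.36,0,0],
  [0,0,0,0.45,0,0],
  [0,0,0,0.45,0,0],
  [0,0,0,0.3,0,0],
  [0,0,0,0.12,0,0],
  [0,0,0,0,0,0],
  [0,0,0,0,0,0],
])

```text
clock: 32.95
tool_pos: [0.443, 0.1713, 0.2219]
orientation: [179.8, 0.0, 4.0]
force: [-0.4, 0.2, -5.4]
opening: 0.0117
gripper_force: 30.0
```

```bash
python3 mom.py
python3 - <<'E'
import go;import numpy as np
print(go.M.T@(np.array([.674,-.0915])-go.O))
E
python3 go.py 0.2148,-0.1442,0.23,0,0
```

```text
rack moment x,y: [ 0.0039 -0.0047] z 0.012 F [-0.37 -0.05 -4.63] sd [0.037 0.03  0.017 0.383 0.378 0.317] rpy [-1.7996e+02 -2.0000e-02  3.5900e+00] op 0.011897495449188167
[ 0.21464494 -0.144152  ]
t 33.35 rack [0.0022 0.1304] z 0.2233 rpy [-1.7996e+02 -2.0000e-02  3.5900e+00] F [-0.5  -0.24 -4.77] M [-0.007 -0.02   0.018] op 0.0119 gf 30.0 J [ 44.6   1.5 -23.9  -0.  -64.6  49. ]
0.2148,-0.1442,0.23,0,0 [0.2131, 0.2742, -0.0068, -0.0007, -0.0003, -0.0019]
```

The left case repeats its reading (+0.004 against −0.07 for the others), so it is the one that rattles. I'll carry it to the mat.

Emit:
carry_out([
  [0.018,0.023,-0.01,0,0,0],
  [0.045,0.058,-0.01,0,0,0],
  [0.075,0.096,-0.01,0,0,0],
  [0.105,0.135,-0.01,0,0,0],
  [0.135,0.174,-0.01,0,0,0],
  [0.165,0.212,-0.01,0,0,0],
  [0.19,0.245,-0.01,0,0,0],
  [0.205,0.265,-0.008,0,0,0],
])

```text
clock: 34.35
tool_pos: [0.6666, -0.0847, 0.2305]
orientation: [180.0, 0.0, 3.5]
force: [-0.2, 0.2, -3.5]
opening: 0.012
gripper_force: 30.0
```

```bash
python3 go.py 0.2146,-0.1442,0.23,0,0
```

```text
t 34.35 rack [ 0.2077 -0.1369] z 0.2305 rpy [1.7999e+02 2.0000e-02 3.5200e+00] F [-0.2   0.24 -3.54] M [ 0.035  0.041 -0.019] op 0.0120 gf 30.0 J [  9.3  20.2   0.6   0.  -70.5  84.2]
0.2146,-0.1442,0.23,0,0 [0.0069, 0.0073, 0.0005, 0.0001, 0.0004, -0.0031]
```

Emit:
carry_out([
  [0.007,0.007,0,0,0,0],
  [0.007,0.007,0,0,0,0],
  [0.007,0.007,0,0,0,0],
  [0.007,0.007,0,0,0,0],
  [0.007,0.007,0,0,0,0],
  [0.007,0.007,0,0,0,0],
])

```text
clock: 35.1
tool_pos: [0.673, -0.0882, 0.2314]
orientation: [-180.0, -0.0, 3.7]
force: [0.2, 0.2, -4.8]
opening: 0.0118
gripper_force: 30.0
```

```bash
python3 go.py
python3 - <<'E'
from h import *
a=viewer.snapshot("scene")[:,:,::-1][120:400,140:520]
cv2.imwrite("pics/b4.png",cv2.resize(a,None,fx=2,fy=2,interpolation=2))
E
```

```text
t 35.10 rack [ 0.2138 -0.1408] z 0.2314 rpy [-1.80e+02 -2.00e-02  3.71e+00] F [ 0.19  0.16 -4.77] M [ 0.017 -0.017  0.027] op 0.0118 gf 30.0 J [  8.9  20.7   1.6  -0.  -70.8  84.8]
```

View pics/b4.png

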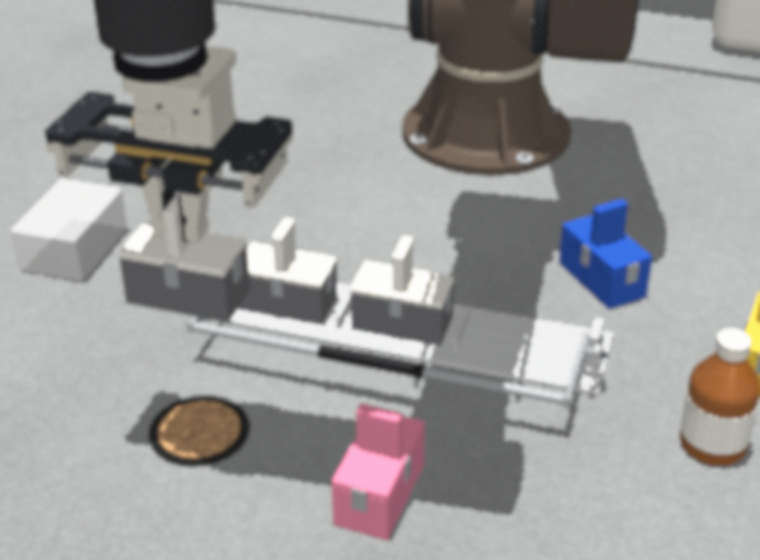

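The left case is held level over the mat (mat at crop (198,428)). The middle and right cases are standing in their places, the bail is down and the bystanders are untouched.

```bash
python3 -c "
from plant import workorder
print(workorder.close_job())"
```

```text
the job is handed in; nothing more can be done
None
```

The left case is the one that rattles, and I handed the job in at about 35 s with it held upright and still about 0.25 m above the mat centre, the bail folded down, and the other two cases back in their places; the hand-in returned no verdict.

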